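Set the ladder post of a spar rest to its top rung and lay the spar blank in the forks

TASK

Get the spar rest ready for varnishing: lift the sliding section of its ladder post until its pawl has gone past the top rung, then lower it gently until the pawl sits on that rung and carries the section by itself. Do not ram it against its end buffers, press it down hard on the rung or let it drop. Then lay the wooden spar blank from the bench across the two forks, about centred between the posts, and leave the jars, the pot and the sanding block where they are.

Things in the scene. Friction and masses are not known exactly. Their poses are not given: they have to be found in the camera images.
- spar_rest: Rest on a heavy plywood base 84 x 330 x 18 mm that does not shift; origin at the middle of the base's underside, on the bench; y along the base (towards the ladder post), z up. At y = -110 mm stands a square post with a fixed U fork, its floor 277 mm above the bench; at y = +110 mm the ladder post with the sliding section.
- ladder_post (a point): Foot of the ladder post, on the base's top (18 mm up). Two aluminium channels up to 165 mm with three 8 mm rungs between them, 22 mm behind (+x) the section: two riveted, 45 and 81 mm above the bench; the top one is clamped in slotted plates with the rubber end buffers, 117 mm up but trimmed by up to 8 mm up or down: its true height must be felt.
- section: Section (about 0.45 kg) that slides up and down in the ladder post, hanging by its pawl on the lowest rung at first. Origin: middle of its fork's floor, 205 mm above the bench at first; axes as spar_rest. Fork: wooden block 40 (x) x 30 (y) x 27 mm below the origin, grip it; two prongs up to 21 mm above it; slot 20 mm wide in x, runs along y, like the fixed fork.
- pawl_pivot (a point): Pivot of the section's pawl, 153 mm below the section's origin. The 26 mm beak reaches back over the rung, a weighted tail hangs in front. Passing a rung the beak tips down; only when the pivot is 21 mm or more above the rung does it swing level. Seated: pivot 7 mm above the rung. The buffers meet the section 18 mm above the top seat and give 1 mm per 6 N.
- batten: Spar blank: square light wooden bar 300 x 14 x 14 mm, about 60 g, lying loose on the bench in front of the rest; origin at the middle of its underside, x along its length.
- varnish_pot: Bystander: round pot of varnish with black cap, 60 mm wide, 92 mm high, origin at its underside.
- sanding_block: Bystander: cork sanding block 59 x 68 x 18 mm lying flat, origin at its underside.
- parts_jar: Bystander: lidded glass jar of small parts, 52 mm wide, 62 mm high, origin at its underside.
- rinse_jar: Bystander: open glass jar, 50 mm wide, 46 mm high, origin at its underside.

How it is judged:
By the outcome, as a careful person would: the job done as asked, in the order asked, and still so for the second after the job is handed in, with the robot touching nothing.
It also fails if it takes over 58 s, if anything falls off the work surface, if the arm or the gripper's body presses on something with over 40 N, if the wrist force passes 120 N, or if a joint passes its speed limit or range.

ROBOT

A 6-joint arm with a two-finger parallel gripper is mounted at the origin on a cart in front of the work surface, level with it; the furniture and walls round the work are solid. World frame = base frame: x ahead of the robot, y to its left, z up, the work surface at z = 0. Lengths are in m, angles in rad, forces in N, time in s.
With the tool pointing down it reaches from about 0.15 to 0.775 m from the base axis. Payload 6.1 kg.
Tool frame: the origin (TCP) lies midway between the tips of the shut fingers; the grasp point (between the pads) lies 19 mm behind it; z points along the fingers, x is the direction in which the jaws open and shut, and the axes are right-handed (so a half turn about z gives the same grasp; the last joint's range is limited). The gripper opens to 85 mm and grips with 20 to 120 N. Pads are 22 mm wide; open, the fingers measure 114 mm over their backs; the gripper's body (76 mm by 85 mm) begins 54 mm behind the grasp point. The pads swing forward as they close: fully open they stand 13 mm farther back than shut.
Start: joints at [-1.17, 0.126, -0.04, 1.405, 0, 1.571], TCP at [0.205, -0.483, 0.231] pointing down, gripper open.
Joint ranges: [-2.72, 2.72], [-0.95, 1.95], [-1.27, 1.35], [-1.78, 2.02], [-1.46, 1.47], [-3.14, 3.14]. Speed limits (rad/s): [2.39, 2.39, 3.01, 3.14, 3.14, 3.14].

INTERFACE

Orientations are given as a rotation vector (axis times angle).
In Python, from station import get_state, viewer, ctrl, spotter gives the robot as it stands.
- The arm moves only by the shell command python3 -m inch 'ROWS'. ROWS is text: rows parted by semicolons, each of 7 numbers parted by spaces: the shift along the tool's x, y, z in m, then the turn, a rotation vector about the tool's x, y, z in degrees, then the opening, from 0 (shut) to 1 (fully open). A call has exactly 8 rows; each row is the pose to reach, as a shift and turn from the pose commanded when the call began, along the tool's axes at that moment; what a row does not reach only later rows make up. A row lasts 1/10 s, in which the tool goes at most 50 mm and 8.59 degrees, less where a joint would pass 70% of its speed; a pose out of reach is approached as far as the arm can. A call with a gripper value outside its range is refused whole. The fingers move at their own pace and stop on an object; the grip force is fixed at half the most. Time passes only in rows, so rows that repeat a pose let the fingers close, or fill a call up. It gives the time, the measured TCP pose, the force and the opening at its end, in the units of the state.
- get_state(): the state, without advancing time (a new reading comes with each control period).
- viewer.capture(name): name is "side" or "top" or "wrist"; returns a dict with "img" (480x640x3 uint8, red, green, blue), "z_map" (480x640 float32, m along the optical axis (not along the pixel's ray), 0 where there is no reading), "fx", "fy", "cx", "cy" (pixels), "pose" (4x4, takes a point from camera to world coordinates); the wrist camera has in their place "T_tool_cam" (4x4, takes a point from camera to tool coordinates, whose origin is the TCP and whose axes are the tool frame's). Camera axes: x right, y down, z forward; pixel columns grow to the right and rows downward; lengths in m; the calibration is good to about 2 mm. The wrist camera is an equidistant fisheye: a pixel r from the principal point sees the ray r / f radians off the axis. A picture is of the moment at which its call begins: read the wrist's pose just before it.
- ctrl.hand_in(): hands the job in, once; it reports no verdict.
Trained networks look in a picture, given as the dict that the camera call returned (one of the last four; its "shot" number tells which), for a name from the list of things; names that differ only in an ending like _2 or _b are one class to them, and where a whole thing is asked for, a point or a joint stands for the part that bears it (a point fixed in the world has none). Each returns a list of dicts, best first, with "conf" (0 to 1); they miss things now and then, are a little off and sometimes report something else, mostly with a low value. They report only what shows in the picture. A call takes as long as a camera call.
- spotter.recognise(query, picture): "box" ([centre column, centre row, width, height] in pixels, round what is visible of it).
- spotter.trace(query, picture): "pixels" (480x640 bool, what is visible of it) and "box" ([centre column, centre row, width, height] in pixels, round what is visible of it).
- spotter.place_of(query, picture): "location" ([column, row] in pixels: a listed point, or the origin of a listed thing).
The state is a dict: "time_s": time; "joint_positions": joint angles; "qvel": joint speeds; "joint_torque": joint torques, N m; "eef_pos": TCP position; "eef_rot": TCP orientation; "contact_force": force on the tool from outside, world axes, zero at the start; "ft_torque": the same for the moment, N m; "grip_width": opening from 0.0 (shut) to 1.0 (fully open).
Only numpy, scipy, OpenCV 4.12 (cv2) and the standard library are available. Lean on these libraries where they do the work, as an engineer would, in place of code of your own. Each camera call takes 0.05 s, during which the arm holds its last target. There are 200 camera calls.

## Working session

There is one attempt and no reset: what is moved stays moved. The work goes in short steps, Python scripts to look and compute and a shell command to move; the robot and the scene stay as the last step left them, time stands still between calls to the robot, and variables do not carry over. Pictures are saved under pics/ and viewed, on a budget of 10 in all, crops included, one or two more only if the job needs it, and the job is handed in when it is done.

```bash
mkdir -p pics; cat > h.py <<'E'
import numpy as np, cv2
from scipy.spatial.transform import Rotation as R
from station import get_state, viewer, ctrl, spotter
def px2w(p,c,r,z=None):
    K=np.array([(c-p["cx"])/p["fx"],(r-p["cy"])/p["fy"],1.]);T=np.array(p["pose"])
    if z is None:
        d=p["z_map"][int(round(r)),int(round(c))]
        return (T@np.append(K*d,1))[:3]
    d=T[:3,:3]@K; return T[:3,3]+d*(z-T[2,3])/d[2]
def cloud(p,mask):
    v,u=np.nonzero(mask&(p["z_map"]>0)); d=p["z_map"][v,u]
    X=np.c_[(u-p["cx"])/p["fx"]*d,(v-p["cy"])/p["fy"]*d,d,np.ones(len(d))]
    return (X@np.array(p["pose"]).T)[:,:3]
def save(p,n): cv2.imwrite("pics/"+n,p["img"][:,:,::-1])
E
python3 - <<'E'
from h import *
np.set_printoptions(precision=4,suppress=True)
for n in("top","side"):
    p=viewer.capture(n); save(p,n+"0.png"); print(n,np.array(p["pose"]).round(3).tolist())
    for q in["spar_rest","ladder_post","section","pawl_pivot","batten","varnish_pot","sanding_block","parts_jar","rinse_jar"]:
        o=spotter.place_of(q,p); t=spotter.trace(q,p)
        s=q
        if o:
            c,r=o[0]["location"]; s+=f" loc {c:.0f},{r:.0f} conf {o[0]['conf']:.2f} depthpt {px2w(p,c,r)}"
        if t:
            C=cloud(p,t[0]["pixels"]); s+=f" | tr {t[0]['conf']:.2f} n{len(C)} lo {np.percentile(C,3,axis=0)} hi {np.percentile(C,97,axis=0)}"
        print(s)
s=get_state();print(s["eef_pos"],s["eef_rot"],s["contact_force"])
E
```

```text
top [[-0.009, -0.98, 0.197, 0.282], [-1.0, 0.012, 0.013, -0.065], [-0.016, -0.197, -0.98, 1.404], [0.0, 0.0, 0.0, 1.0]]
spar_rest loc 315,226 conf 0.93 depthpt [ 0.599  -0.0093  0.02  ] | tr 0.80 n4613 lo [ 0.5525 -0.1703  0.011 ] hi [0.6352 0.136  0.293 ]
ladder_post loc 274,226 conf 0.94 depthpt [0.6021 0.0921 0.0218] | tr 0.79 n4655 lo [ 0.5526 -0.1719  0.0082] hi [0.6375 0.1359 0.2929]
section loc 262,207 conf 0.64 depthpt [0.6007 0.0979 0.2067] | tr 0.87 n471 lo [0.5756 0.078  0.0358] hi [0.6213 0.1067 0.2277]
pawl_pivot loc 267,224 conf 0.50 depthpt [0.5987 0.1061 0.0546] | tr 0.55 n66 lo [0.5729 0.0869 0.0444] hi [0.6052 0.1038 0.0592]
batten loc 345,294 conf 0.58 depthpt [ 0.4299 -0.0799  0.0183] | tr 0.63 n694 lo [ 0.4082 -0.2192  0.0072] hi [0.4466 0.058  0.0195]
varnish_pot loc 449,226 conf 0.67 depthpt [ 0.5801 -0.3267  0.0856] | tr 0.72 n641 lo [ 0.566  -0.366   0.0128] hi [ 0.6147 -0.3164  0.0978]
sanding_block loc 444,290 conf 0.63 depthpt [ 0.4368 -0.3203  0.0197] | tr 0.69 n281 lo [ 0.4108 -0.3466  0.012 ] hi [ 0.4695 -0.3174  0.0241]
parts_jar loc 182,262 conf 0.86 
[... 902 characters left out ...]
 tr 0.93 n471 lo [ 0.4029 -0.2094  0.0025] hi [0.4405 0.0712 0.0157]
varnish_pot loc 346,232 conf 0.85 depthpt [ 0.5828 -0.3194  0.0163] | tr 0.85 n683 lo [ 0.5627 -0.3562  0.0024] hi [ 0.6148 -0.3118  0.0922]
sanding_block loc 394,245 conf 0.77 depthpt [ 0.4426 -0.3158  0.0054] | tr 0.56 n245 lo [ 0.4048 -0.3444 -0.0013] hi [ 0.468  -0.3081  0.0189]
parts_jar loc 276,409 conf 0.85 depthpt [0.4993 0.3499 0.0348] | tr 0.78 n1077 lo [0.4877 0.3067 0.0014] hi [0.5322 0.3528 0.0626]
rinse_jar loc 329,212 conf 0.48 depthpt [ 0.6682 -0.416   0.0126] | tr 0.49 n143 lo [ 0.6525 -0.4643  0.0043] hi [ 0.6855 -0.413   0.0438]
[ 0.2048 -0.4834  0.2313] [-2.6192  1.7347  0.    ] [ 0.4223 -0.2783 -1.1211]
```

```bash
python3 - <<'E'
import cv2,numpy as np
a=cv2.imread('pics/top0.png')[150:350,150:500];b=cv2.imread('pics/side0.png')[180:440,220:450]
cv2.imwrite('pics/c0.png',np.hstack([cv2.resize(a,(440,251)),np.zeros((251,1,3),np.uint8)]) ); 
A=cv2.resize(a,(400,229));B=cv2.resize(b,(400,452));o=np.zeros((452,800,3),np.uint8);o[:229,:400]=A;o[:,400:]=B;cv2.imwrite('pics/c0.png',o)
E
python3 - <<'E'
from h import *
from scipy.spatial.transform import Rotation as R
np.set_printoptions(precision=4,suppress=True)
P={n:viewer.capture(n) for n in("top","side")}
for n,p in P.items():
    C=cloud(p,spotter.trace("spar_rest",p)[0]["pixels"]); 
    b=C[(C[:,2]<0.022)&(C[:,2]>0.012)]; print(n,"base",cv2.minAreaRect(b[:,:2].astype(np.float32)*1000))
    for nm,sel in(("fixfork",(C[:,2]>.255)&(C[:,1]<-.05)),("fixtop",(C[:,2]>.285)&(C[:,1]<-.05)),("sectfork",(C[:,2]>.18)&(C[:,1]>.05)),("secttop",(C[:,2]>.215)&(C[:,1]>.05))):
        d=C[sel]; 
        if len(d)>5: print(n,nm,len(d),d.min(0),d.max(0),d.mean(0))
    C=cloud(p,spotter.trace("batten",p)[0]["pixels"]); C=C[(C[:,2]>.0)&(C[:,2]<.02)]
    print(n,"batten",cv2.minAreaRect(C[:,:2].astype(np.float32)*1000),cv2.fitLine(C[:,:2].astype(np.float32),cv2.DIST_HUBER,0,.01,.01).ravel())
print(R.from_rotvec(get_state()["eef_rot"]).as_matrix())
E
```

```text
top base ((596.554443359375, -16.7818603515625), (329.7672424316406, 86.38371276855469), 86.3096923828125)
top fixfork 352 [ 0.5677 -0.1415  0.2553] [ 0.6078 -0.1101  0.3049] [ 0.5863 -0.1254  0.2853]
top fixtop 168 [ 0.5689 -0.1408  0.285 ] [ 0.6078 -0.1101  0.3049] [ 0.5875 -0.1258  0.2961]
top batten ((428.4994812011719, -80.1124267578125), (16.57807159423828, 297.06402587890625), 6.899360656738281) [ 0.1184 -0.993   0.4275 -0.0796]
side base ((593.2957763671875, -12.880279541015625), (331.84210205078125, 85.32955169677734), 85.72110748291016)
side fixfork 354 [ 0.5644 -0.1434  0.255 ] [ 0.6064 -0.1042  0.2988] [ 0.583  -0.1169  0.2765]
side fixtop 100 [ 0.5653 -0.1364  0.2854] [ 0.6057 -0.1045  0.2988] [ 0.584  -0.1191  0.2922]
side batten ((424.9873962402344, -76.26460266113281), (16.388931274414062, 303.36346435546875), 6.525351524353027) [ 0.1127 -0.9936  0.4247 -0.0877]
[[ 0.3901 -0.9208 -0.    ]
 [-0.9208 -0.3901 -0.    ]
 [-0.      0.     -1.    ]]
```

View pics/c0.png

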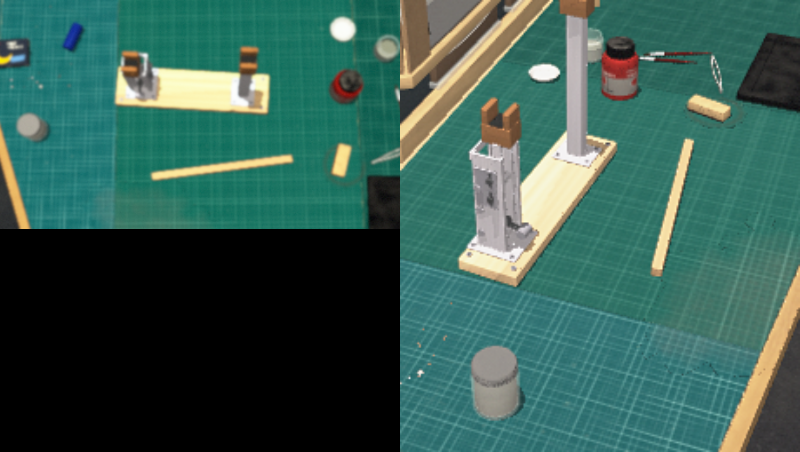

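The views agree: the rest's yaw is about -4°, the ladder fork is near (0.602, 0.095), and the batten is centred near (0.427, -0.079), about 10° off the rest's direction. The brown fork shows at (500,125) in the crop, with the batten in front at (675,205). I'll approach over the section's fork.

```bash
cat >> h.py <<'E'
def to(*targets):
    "targets (x,y,z,yaw of tool x in deg); prints shift mm in tool axes + turn about tool z"
    s=get_state(); p=np.array(s["eef_pos"]); M=R.from_rotvec(s["eef_rot"]).as_matrix()
    y0=np.degrees(np.arctan2(M[1,0],M[0,0]))
    print("t",s["time_s"],"pos",p.round(4),"yaw",y0.round(2),"tilt",M[:,2].round(4),"F",np.round(s["contact_force"],1),"g",s["grip_width"])
    for t in targets: print(t,"->",(M.T@(np.array(t[:3])-p)*1000).round(1),"turn",round((y0-t[3]+180)%360-180,1))
E
python3 -c "
from h import *
to((.36,.05,.29,-94),(.602,.095,.29,-94))"
```

```text
t 2.2 pos [ 0.2048 -0.4834  0.2313] yaw -67.04 tilt [-0. -0. -1.] F [0.4 0.5 0.3] g 1.002740269121594
(0.36, 0.05, 0.29, -94) -> [-430.6 -351.   -58.7] turn 27.0
(0.602, 0.095, 0.29, -94) -> [-377.6 -591.3  -58.7] turn 27.0
```

```bash
python3 -m inch '-0.431 -0.351 -0.059 0 0 27 1;-0.431 -0.351 -0.059 0 0 27 1;-0.431 -0.351 -0.059 0 0 27 1;-0.431 -0.351 -0.059 0 0 27 1;-0.431 -0.351 -0.059 0 0 27 1;-0.431 -0.351 -0.059 0 0 27 1;-0.431 -0.351 -0.059 0 0 27 1;-0.431 -0.351 -0.059 0 0 27 1'
python3 -c "
from h import *
to((.36,.05,.29,-94),(.52,.08,.29,-94),(.602,.095,.29,-94))"
```

```text
time_s: 3.0
eef_pos: [0.3145, -0.104, 0.2736]
eef_rot: [-2.14, 2.299, -0.002]
contact_force: [0.8, -0.3, 0.0]
grip_width: 1.0
t 3.0 pos [ 0.3145 -0.104   0.2736] yaw -94.09 tilt [ 1.4e-03 -4.0e-04 -1.0e+00] F [ 0.8 -0.3  0. ] g 1.000006783914075
(0.36, 0.05, 0.29, -94) -> [-156.8  -34.4  -16.4] turn -0.1
(0.52, 0.08, 0.29, -94) -> [-198.1 -191.9  -16.2] turn -0.1
(0.602, 0.095, 0.29, -94) -> [-218.9 -272.6  -16.1] turn -0.1
```

```bash
python3 -m inch '-0.157 -0.034 -0.016 0 0 0 1;-0.157 -0.034 -0.016 0 0 0 1;-0.157 -0.034 -0.016 0 0 0 1;-0.157 -0.034 -0.016 0 0 0 1;-0.218 -0.273 -0.016 0 0 0 1;-0.218 -0.273 -0.016 0 0 0 1;-0.218 -0.273 -0.016 0 0 0 1;-0.218 -0.273 -0.016 0 0 0 1'
python3 - <<'E'
from h import *
to((.602,.095,.29,-94))
s=get_state();p=viewer.capture("wrist");save(p,"w1.png")
T=np.array(p["T_tool_cam"]);M=R.from_rotvec(s["eef_rot"]).as_matrix()
print(T.round(3).tolist())
o=spotter.place_of("section",p);print(o)
def wray(c,r,z):
    k=np.array([(c-p["cx"])/p["fx"],(r-p["cy"])/p["fy"]]);th=np.hypot(*k);d=np.array([*(k/th*np.sin(th)),np.cos(th)])
    d=M@T[:3,:3]@d; q=M@T[:3,3]+s["eef_pos"]; return q+d*(z-q[2])/d[2]
for a in o[:2]: print(wray(*a["location"],.205))
E
```

```text
time_s: 3.8
eef_pos: [0.5257, -0.0095, 0.2884]
eef_rot: [-2.176, 2.244, 0.026]
contact_force: [-0.4, -0.3, 0.1]
grip_width: 1.001
t 3.8 pos [ 0.5257 -0.0095  0.2884] yaw -91.75 tilt [-4.000e-04  2.300e-02 -9.997e-01] F [-0.4 -0.3  0.1] g 1.0014509459667806
(0.602, 0.095, 0.29, -94) -> [-106.8  -73.1    0.8] turn 2.2
[[1.0, -0.001, -0.0, 0.0], [0.001, 0.961, 0.277, -0.071], [-0.0, -0.277, 0.961, -0.143], [0.0, 0.0, 0.0, 1.0]]
[{'location': [163.2, 138.3], 'conf': 0.94}]
[0.60537003 0.09253115 0.205     ]
```

View pics/w1.png

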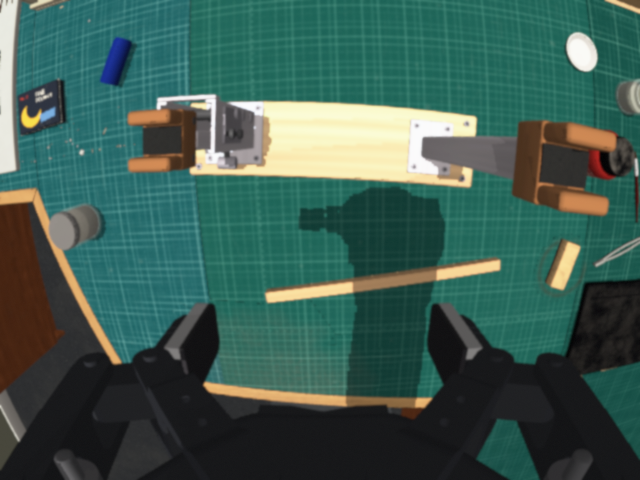

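Wrist view: the section's fork is at (162,140) and the fixed fork at (565,168). The wrist estimate is (0.605, 0.0925), against (0.602, 0.095) from the fixed cameras, so I use (0.604, 0.094).

```bash
python3 -m inch '-0.106 -0.075 0 0 0 2.2 1;-0.106 -0.075 0 0 0 2.2 1;-0.106 -0.075 0 0 0 2.2 1;-0.106 -0.075 0 0 0 2.2 1;-0.106 -0.075 0 0 0 2.2 1;-0.106 -0.075 0 0 0 2.2 1;-0.106 -0.075 0 0 0 2.2 1;-0.106 -0.075 0 0 0 2.2 1'
python3 - <<'E'
from h import *
to((.604,.094,.176,-94))
p=viewer.capture("top");o=spotter.place_of("section",p);print(o)
E
```

```text
time_s: 4.7
eef_pos: [0.6022, 0.0294, 0.292]
eef_rot: [-2.212, 2.17, 0.071]
contact_force: [0.8, -0.3, 0.9]
grip_width: 1.003
t 4.7 pos [0.6022 0.0294 0.292 ] yaw -88.9 tilt [-0.0037  0.0619 -0.9981] F [ 0.8 -0.3  0.9] g 1.0026204091818562
(0.604, 0.094, 0.176, -94) -> [-57.3  -3.3 119.8] turn 5.1
[]
```

```bash
python3 -c "
from station import *
import numpy as np
s=get_state();print(np.round(s['joint_positions'],3),np.round(s['qvel'],3))"
```

```text
[0.019 0.292 0.299 1.58  0.062 3.141] [-0.     0.003 -0.    -0.001 -0.    -0.001]
```

Joint 6 is at its limit, so I'll grip across x instead (yaw -4°), which also suits the batten.

```bash
cat >> h.py <<'E'
def to(*targets):
    "targets (x,y,z,yaw of tool x in deg), tool down; prints shift mm in tool axes + rotvec deg"
    s=get_state(); p=np.array(s["eef_pos"]); M=R.from_rotvec(s["eef_rot"]).as_matrix()
    print("t",s["time_s"],"pos",p.round(4),"yaw",np.degrees(np.arctan2(M[1,0],M[0,0])).round(2),"tilt",M[:,2].round(4),"F",np.round(s["contact_force"],1),"g",round(s["grip_width"],3),"q6",round(s["joint_positions"][5],2))
    for t in targets:
        D=(R.from_euler("z",t[3],degrees=True)*R.from_euler("x",180,degrees=True)).as_matrix()
        print(t,"->",(M.T@(np.array(t[:3])-p)*1000).round(1),"rv",R.from_matrix(M.T@D).as_rotvec(degrees=True).round(2))
E
python3 -c "
from h import *
to((.604,.094,.292,-4))"
```

```text
t 4.8 pos [0.6024 0.0295 0.2919] yaw -88.89 tilt [-0.0038  0.0619 -0.9981] F [-0.5 -0.5  0.1] g 0.999 q6 3.14
(0.604, 0.094, 0.292, -4) -> [-64.3  -2.9   3.9] rv [ -2.51   2.99 -84.86]
```

```bash
python3 -m inch '-0.064 -0.003 0.004 -2.5 3 -85 1;-0.064 -0.003 0.004 -2.5 3 -85 1;-0.064 -0.003 0.004 -2.5 3 -85 1;-0.064 -0.003 0.004 -2.5 3 -85 1;-0.064 -0.003 0.004 -2.5 3 -85 1;-0.064 -0.003 0.004 -2.5 3 -85 1;-0.064 -0.003 0.004 -2.5 3 -85 1;-0.064 -0.003 0.004 -2.5 3 -85 1'
python3 -c "
from h import *
to((.604,.094,.25,-4),(.604,.094,.18,-4))"
```

```text
time_s: 5.6
eef_pos: [0.6042, 0.0937, 0.2917]
eef_rot: [-3.086, 0.539, 0.015]
contact_force: [-0.5, 0.6, 0.9]
grip_width: 1.001
t 5.6 pos [0.6042 0.0937 0.2917] yaw -19.81 tilt [-0.0079  0.01   -0.9999] F [-0.5  0.6  0.9] g 1.001 q6 2.07
(0.604, 0.094, 0.25, -4) -> [ 0.1  0.1 41.7] rv [ -0.47   0.56 -15.82]
(0.604, 0.094, 0.18, -4) -> [  0.9   0.5 111.7] rv [ -0.47   0.56 -15.82]
```

```bash
python3 -m inch '0 0 0 -0.5 0.5 -16 1;0 0 0 -0.5 0.5 -16 1;0 0 0.030 -0.5 0.5 -16 1;0 0 0.05 -0.5 0.5 -16 1;0 0 0.07 -0.5 0.5 -16 1;0 0 0.085 -0.5 0.5 -16 1;0 0 0.1 -0.5 0.5 -16 1;0.001 0 0.112 -0.5 0.5 -16 1'
python3 - <<'E'
from h import *
to((.604,.094,.18,-4))
p=viewer.capture("wrist");save(p,"w2.png")
E
```

```text
time_s: 6.4
eef_pos: [0.604, 0.0945, 0.1787]
eef_rot: [3.139, -0.114, -0.003]
contact_force: [0.7, -0.3, 0.2]
grip_width: 0.998
t 6.4 pos [0.604  0.0945 0.1787] yaw -4.17 tilt [-2.e-03 -1.e-04 -1.e+00] F [ 0.7 -0.3  0.2] g 0.998 q6 1.8
(0.604, 0.094, 0.18, -4) -> [ 0.   0.5 -1.3] rv [ 0.01  0.11 -0.17]
```

View pics/w2.png

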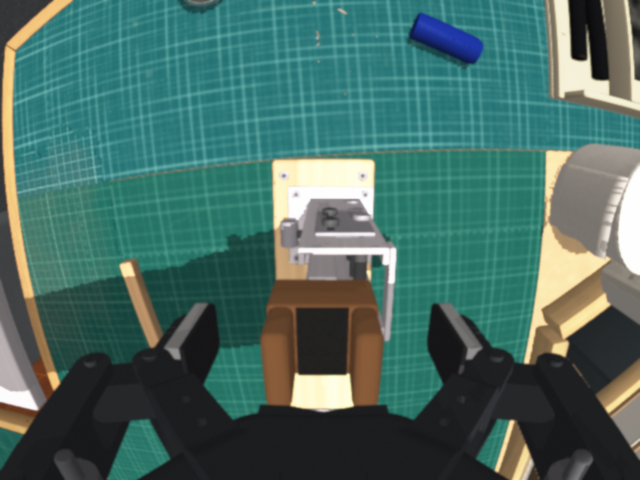

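The fork stands centred between the fingers (column 322) with clearance on both sides. Closing.

```bash
python3 -m inch '0 0 0 0 0 0 0;0 0 0 0 0 0 0;0 0 0 0 0 0 0;0 0 0 0 0 0 0;0 0 0 0 0 0 0;0 0 0 0 0 0 0;0 0 0 0 0 0 0;0 0 0 0 0 0 0'; python3 -c "
from h import *
to()"
```

```text
time_s: 7.25
eef_pos: [0.6037, 0.0947, 0.1809]
eef_rot: [-3.139, 0.114, 0.003]
contact_force: [-6.0, 0.7, 5.3]
grip_width: 0.453
t 7.25 pos [0.6037 0.0947 0.1809] yaw -4.16 tilt [-1.6e-03  5.0e-04 -1.0e+00] F [-6.   0.7  5.3] g 0.453 q6 1.8
```

```bash
python3 -m inch '-0.001 0 -0.008 0 0 0 0;-0.001 0 -0.018 0 0 0 0;-0.001 0 -0.028 0 0 0 0;-0.001 0 -0.038 0 0 0 0;-0.001 0 -0.048 0 0 0 0;-0.001 0 -0.058 0 0 0 0;-0.001 0 -0.068 0 0 0 0;-0.001 0 -0.074 0 0 0 0'; python3 -c "
from h import *
to()"
```

```text
time_s: 8.05
eef_pos: [0.6037, 0.0947, 0.2547]
eef_rot: [-3.139, 0.114, 0.001]
contact_force: [1.1, 1.1, -4.7]
grip_width: 0.45
t 8.05 pos [0.6037 0.0947 0.2547] yaw -4.17 tilt [-9.e-04  2.e-04 -1.e+00] F [ 1.1  1.1 -4.7] g 0.45 q6 1.8
```

```bash
python3 -m inch '0 0 -0.001 0 0 0 0;0 0 -0.002 0 0 0 0;0 0 -0.003 0 0 0 0;0 0 -0.004 0 0 0 0;0 0 -0.005 0 0 0 0;0 0 -0.006 0 0 0 0;0 0 -0.007 0 0 0 0;0 0 -0.007 0 0 0 0'; for i in 1 2; do python3 -c "
from h import *
viewer.capture('side');to()"; done
```

```text
time_s: 8.85
eef_pos: [0.6037, 0.0947, 0.2607]
eef_rot: [-3.139, 0.114, 0.002]
contact_force: [0.6, 1.8, -2.1]
grip_width: 0.454
t 8.9 pos [0.6037 0.0947 0.2607] yaw -4.17 tilt [-1.2e-03  1.0e-04 -1.0e+00] F [ 0.2  1.9 -3.4] g 0.46 q6 1.8
t 8.95 pos [0.6037 0.0946 0.2607] yaw -4.17 tilt [-1.1e-03  2.0e-04 -1.0e+00] F [ 1.6  2.3 -2.2] g 0.46 q6 1.8
```

```bash
python3 -m inch '0 0 -0.0003 0 0 0 0;0 0 -0.0006 0 0 0 0;0 0 -0.0009 0 0 0 0;0 0 -0.0012 0 0 0 0;0 0 -0.0015 0 0 0 0;0 0 -0.0018 0 0 0 0;0 0 -0.002 0 0 0 0;0 0 -0.002 0 0 0 0'; for i in 1 2; do python3 -c "
from h import *
viewer.capture('side');to()"; done
```

```text
time_s: 9.75
eef_pos: [0.6037, 0.0946, 0.2626]
eef_rot: [-3.139, 0.114, 0.002]
contact_force: [2.1, 3.4, -3.5]
grip_width: 0.456
t 9.8 pos [0.6037 0.0947 0.2626] yaw -4.17 tilt [-1.3e-03  1.0e-04 -1.0e+00] F [ 1.4  3.  -4.4] g 0.457 q6 1.8
t 9.85 pos [0.6036 0.0947 0.2626] yaw -4.17 tilt [-1.3e-03  1.0e-04 -1.0e+00] F [ 1.8  3.  -3.7] g 0.455 q6 1.8
```

```bash
python3 -m inch '0 0 -0.0003 0 0 0 0;0 0 -0.0006 0 0 0 0;0 0 -0.0009 0 0 0 0;0 0 -0.0012 0 0 0 0;0 0 -0.0015 0 0 0 0;0 0 -0.0018 0 0 0 0;0 0 -0.002 0 0 0 0;0 0 -0.002 0 0 0 0'; python3 -c "
from h import *
viewer.capture('side');to()"
```

```text
time_s: 10.65
eef_pos: [0.6036, 0.0947, 0.2646]
eef_rot: [-3.139, 0.114, 0.002]
contact_force: [2.6, 3.4, -3.5]
grip_width: 0.452
t 10.7 pos [0.6037 0.0947 0.2646] yaw -4.17 tilt [-1.3e-03  1.0e-04 -1.0e+00] F [ 1.5  2.7 -3.1] g 0.457 q6 1.8
```

```bash
python3 -m inch '0 0 -0.0003 0 0 0 0;0 0 -0.0006 0 0 0 0;0 0 -0.0009 0 0 0 0;0 0 -0.0012 0 0 0 0;0 0 -0.0015 0 0 0 0;0 0 -0.0018 0 0 0 0;0 0 -0.002 0 0 0 0;0 0 -0.002 0 0 0 0'; python3 -c "
from h import *
viewer.capture('side');to()"
```

```text
time_s: 11.5
eef_pos: [0.6037, 0.0946, 0.2665]
eef_rot: [-3.139, 0.114, 0.002]
contact_force: [2.3, 3.2, -3.8]
grip_width: 0.456
t 11.55 pos [0.6037 0.0946 0.2665] yaw -4.17 tilt [-1.4e-03  1.0e-04 -1.0e+00] F [ 2.2  3.9 -3.7] g 0.458 q6 1.8
```

```bash
python3 -m inch '0 0 -0.0003 0 0 0 0;0 0 -0.0006 0 0 0 0;0 0 -0.0009 0 0 0 0;0 0 -0.0012 0 0 0 0;0 0 -0.0015 0 0 0 0;0 0 -0.0018 0 0 0 0;0 0 -0.002 0 0 0 0;0 0 -0.002 0 0 0 0'; python3 -c "
from h import *
viewer.capture('side');to()"
```

```text
time_s: 12.35
eef_pos: [0.6037, 0.0946, 0.2686]
eef_rot: [-3.139, 0.114, 0.002]
contact_force: [2.2, 3.2, -4.0]
grip_width: 0.454
t 12.4 pos [0.6037 0.0947 0.2686] yaw -4.17 tilt [-1.3e-03  1.0e-04 -1.0e+00] F [ 1.4  4.1 -4.3] g 0.453 q6 1.8
```

```bash
python3 -m inch '0 0 -0.0003 0 0 0 0;0 0 -0.0006 0 0 0 0;0 0 -0.0009 0 0 0 0;0 0 -0.0012 0 0 0 0;0 0 -0.0015 0 0 0 0;0 0 -0.0018 0 0 0 0;0 0 -0.002 0 0 0 0;0 0 -0.002 0 0 0 0'; python3 -c "
from h import *
viewer.capture('side');to()"
```

```text
time_s: 13.2
eef_pos: [0.6037, 0.0947, 0.2703]
eef_rot: [3.139, -0.114, -0.003]
contact_force: [2.2, 4.2, -4.9]
grip_width: 0.457
t 13.25 pos [0.6037 0.0947 0.2704] yaw -4.17 tilt [-0.0016 -0.     -1.    ] F [ 1.5  4.2 -5.7] g 0.451 q6 1.8
```

```bash
python3 -m inch '0 0 -0.0003 0 0 0 0;0 0 -0.0006 0 0 0 0;0 0 -0.0009 0 0 0 0;0 0 -0.0012 0 0 0 0;0 0 -0.0012 0 0 0 0;0 0 -0.0012 0 0 0 0;0 0 -0.0012 0 0 0 0;0 0 -0.0012 0 0 0 0'; python3 -c "
from h import *
viewer.capture('side');to()"
```

```text
time_s: 14.05
eef_pos: [0.6036, 0.0946, 0.2709]
eef_rot: [3.139, -0.114, -0.004]
contact_force: [3.0, 5.2, -7.9]
grip_width: 0.456
t 14.1 pos [0.6036 0.0946 0.2709] yaw -4.17 tilt [-2.5e-03 -2.0e-04 -1.0e+00] F [ 2.5  5.  -7.3] g 0.46 q6 1.8
```

Buffer contact was felt at TCP z ≈ 0.2703, so the seat should be at about 0.252. Lowering to just above it.

```bash
python3 -m inch '0 0 0.002 0 0 0 0;0 0 0.005 0 0 0 0;0 0 0.008 0 0 0 0;0 0 0.011 0 0 0 0;0 0 0.0135 0 0 0 0;0 0 0.0155 0 0 0 0;0 0 0.017 0 0 0 0;0 0 0.0175 0 0 0 0'; python3 -c "
from h import *
viewer.capture('side');to()"
```

```text
time_s: 14.9
eef_pos: [0.6036, 0.0946, 0.254]
eef_rot: [3.14, -0.114, -0.002]
contact_force: [1.7, 4.0, -3.5]
grip_width: 0.458
t 14.95 pos [0.6036 0.0946 0.2539] yaw -4.17 tilt [-1.4e-03  1.0e-04 -1.0e+00] F [ 1.9  4.4 -4.1] g 0.451 q6 1.8
```

```bash
python3 -m inch '0 0 0.0003 0 0 0 0;0 0 0.0006 0 0 0 0;0 0 0.0009 0 0 0 0;0 0 0.0012 0 0 0 0;0 0 0.0014 0 0 0 0;0 0 0.0016 0 0 0 0;0 0 0.0018 0 0 0 0;0 0 0.0018 0 0 0 0'; python3 -c "
from h import *
viewer.capture('side');to()"
```

```text
time_s: 15.75
eef_pos: [0.6037, 0.0947, 0.2523]
eef_rot: [-3.139, 0.114, 0.002]
contact_force: [2.5, 3.3, -2.8]
grip_width: 0.455
t 15.8 pos [0.6037 0.0946 0.2523] yaw -4.17 tilt [-1.3e-03  1.0e-04 -1.0e+00] F [ 2.5  5.3 -2.5] g 0.452 q6 1.8
```

Starting to unload. Another 0.8 mm.

```bash
python3 -m inch '0 0 0.0002 0 0 0 0;0 0 0.0004 0 0 0 0;0 0 0.0006 0 0 0 0;0 0 0.0008 0 0 0 0;0 0 0.0008 0 0 0 0;0 0 0.0008 0 0 0 0;0 0 0.0008 0 0 0 0;0 0 0.0008 0 0 0 0'; python3 -c "
from h import *
viewer.capture('side');to()"
```

```text
time_s: 16.6
eef_pos: [0.6037, 0.0946, 0.2519]
eef_rot: [-3.139, 0.114, 0.002]
contact_force: [0.8, 5.7, 0.4]
grip_width: 0.455
t 16.65 pos [0.6037 0.0946 0.2518] yaw -4.17 tilt [-1.1e-03  1.0e-04 -1.0e+00] F [1.6 4.4 0.1] g 0.453 q6 1.8
```

Fz went to 0, 18.4 mm below the buffers, so the rung carries the section. Releasing.

```bash
python3 -m inch '0 0 0 0 0 0 0.55;0 0 0 0 0 0 0.6;0 0 0 0 0 0 1;0 0 0 0 0 0 1;0 0 0 0 0 0 1;0 0 -0.02 0 0 0 1;0 0 -0.06 0 0 0 1;0 0 -0.1 0 0 0 1'; python3 - <<'E'
from h import *
p=viewer.capture('side');save(p,"s1.png");
C=cloud(p,spotter.trace("section",p)[0]["pixels"]);d=C[C[:,2]>.2];print(d.min(0),d.max(0))
cv2.imwrite("pics/s1c.png",cv2.resize(p["img"][200:350,230:430,::-1],(800,600)))
to((.5,.0,.34,0),(.4267,-.079,.12,6.7))
E
```

```text
time_s: 17.45
eef_pos: [0.6031, 0.0944, 0.3523]
eef_rot: [3.139, -0.114, -0.005]
contact_force: [0.5, 0.5, 0.5]
grip_width: 0.999
[0.58002186 0.0785942  0.20014705] [0.62264199 0.11382527 0.29703384]
t 17.55 pos [0.6047 0.0946 0.3576] yaw -4.18 tilt [ 0.0072  0.0011 -1.    ] F [ 0.2  0.5 -0.2] g 1.003 q6 1.8
(0.5, 0.0, 0.34, 0) -> [-97.6 102.   16.7] rv [-0.08 -0.41 -4.18]
(0.4267, -0.079, 0.12, 6.7) -> [-166.5  186.5  236.1] rv [ -0.05  -0.41 -10.88]
```

View pics/s1c.png

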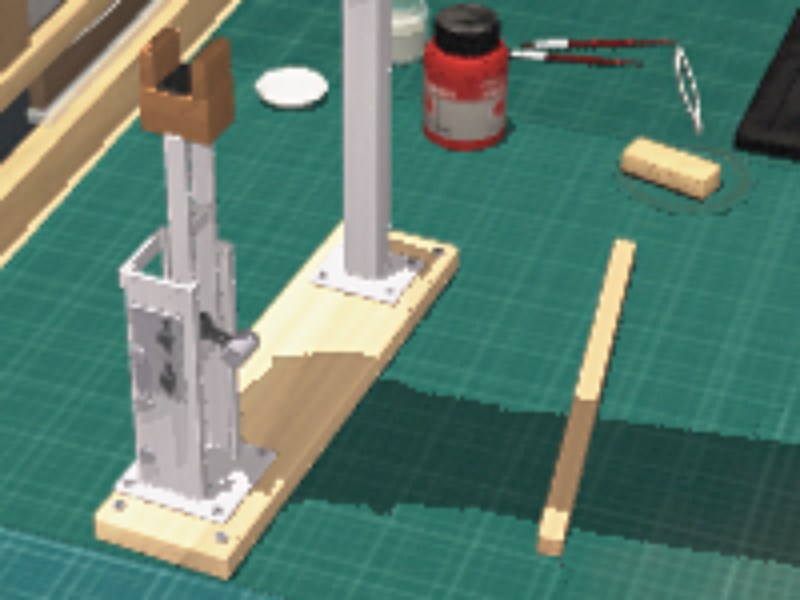

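The section holds by itself: prong tops at 0.297 put its floor at 0.276, which matches the felt seat. Post, pawl tail (235,345) and bystanders look fine. Next, the batten.

```bash
python3 -m inch '-0.045 0.05 0.01 0 0 -4 1;-0.08 0.08 0.017 0 -0.4 -4 1;-0.098 0.102 0.03 0 -0.4 -7 1;-0.166 0.186 0.236 0 -0.4 -11 1;-0.166 0.186 0.236 0 -0.4 -11 1;-0.166 0.186 0.236 0 -0.4 -11 1;-0.166 0.186 0.236 0 -0.4 -11 1;-0.166 0.186 0.236 0 -0.4 -11 1'
cat >> h.py <<'E'
def wcloud(mask_fn):
    s=get_state();p=viewer.capture("wrist");T=np.array(p["T_tool_cam"]);M=R.from_rotvec(s["eef_rot"]).as_matrix()
    m=mask_fn(p); v,u=np.nonzero(m&(p["z_map"]>0)); z=p["z_map"][v,u]
    k=np.c_[(u-p["cx"])/p["fx"],(v-p["cy"])/p["fy"]];th=np.hypot(*k.T);
    X=np.c_[k*(np.tan(th)/th*z)[:,None],z]
    return p,(X@T[:3,:3].T+T[:3,3])@M.T+np.array(s["eef_pos"])
E
python3 - <<'E'
from h import *
viewer.capture("side")
p,X=wcloud(lambda p:spotter.trace("batten",p)[0]["pixels"]);save(p,"w3.png")
X=X[(X[:,2]>0.004)&(X[:,2]<.022)]
print(len(X),X.min(0),X.max(0),cv2.minAreaRect(X[:,:2].astype(np.float32)*1000))
to((.4267,-.079,.04,6.7))
E
```

```text
time_s: 18.35
eef_pos: [0.4213, -0.0794, 0.1126]
eef_rot: [-3.135, -0.186, 0.018]
contact_force: [0.4, 0.2, -0.0]
grip_width: 1.002
7942 [ 0.40270472 -0.2196515   0.01100218] [0.44900131 0.07196643 0.01671068] ((426.3826599121094, -73.5859375), (14.049935340881348, 292.5506896972656), 6.677822589874268)
t 18.5 pos [ 0.4224 -0.079   0.1145] yaw 6.73 tilt [-1.200e-02  5.000e-04 -9.999e-01] F [-0.   0.9  0.7] g 0.997 q6 1.27
(0.4267, -0.079, 0.04, 6.7) -> [ 5.1  0.7 74.5] rv [-0.11  0.68  0.03]
```

View pics/w3.png

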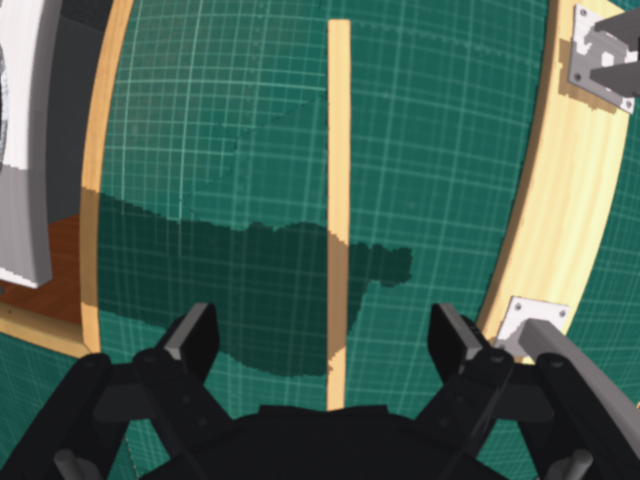

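```bash
python3 -m inch '0.005 0 0.025 0 0.6 0 1;0.005 0 0.055 0 0.6 0 1;0.005 0 0.08 0 0.6 0 1;0.005 0 0.095 0 0.6 0 1;0.006 0 0.102 0 0.6 0 1;0.006 0 0.107 0 0.6 0 1;0.006 0 0.107 0 0.6 0 1;0.006 0 0.107 0 0.6 0 1'
python3 -c "
from h import *
to((.4269,-.078,.004,6.7))"
```

```text
time_s: 19.3
eef_pos: [0.4304, -0.0782, 0.0098]
eef_rot: [-3.135, -0.187, -0.006]
contact_force: [0.4, -0.9, -0.3]
grip_width: 1.001
t 19.3 pos [ 0.4304 -0.0782  0.0098] yaw 6.84 tilt [ 3.6e-03  8.0e-04 -1.0e+00] F [ 0.4 -0.9 -0.3] g 1.001 q6 1.27
(0.4269, -0.078, 0.004, 6.7) -> [-3.5 -0.6  5.8] rv [-0.02 -0.21  0.14]
```

```bash
python3 -m inch '-0.0035 0 0.003 0 -0.2 0 1;-0.0035 0 0.006 0 -0.2 0 0.5;-0.0035 0 0.006 0 -0.2 0 0;-0.0035 0 0.006 0 -0.2 0 0;-0.0035 0 0.006 0 -0.2 0 0;-0.0035 0 0.006 0 -0.2 0 0;-0.0035 0 0.006 0 -0.2 0 0;-0.0035 0 0.006 0 -0.2 0 0'
python3 -c "
from h import *
to()"
```

```text
time_s: 20.1
eef_pos: [0.4262, -0.0786, 0.0031]
eef_rot: [-3.135, -0.187, 0.001]
contact_force: [-0.7, 0.5, 3.7]
grip_width: 0.144
t 20.1 pos [ 0.4262 -0.0786  0.0031] yaw 6.83 tilt [-9.e-04  6.e-04 -1.e+00] F [-0.7  0.5  3.7] g 0.144 q6 1.27
```

```bash
python3 -c "
from h import *
to((.44,-.03,.36,-4))"; python3 -m inch '0 0 -0.02 0 0 0 0;0 0 -0.06 0 0 0 0;0 0 -0.1 0 0 3 0;0.007 -0.050 -0.15 0 0 6 0;0.007 -0.050 -0.2 0 0 9 0;0.007 -0.050 -0.25 0 0 10.8 0;0.007 -0.050 -0.3 0 0 10.8 0;0.007 -0.050 -0.345 0 0 10.8 0'
python3 - <<'E'
from h import *
viewer.capture("side")
p,X=wcloud(lambda p:spotter.trace("batten",p)[0]["pixels"]);save(p,"w4.png")
X=X[X[:,2]>.2]
print(len(X),X.min(0),X.max(0),cv2.minAreaRect(X[:,:2].astype(np.float32)*1000),cv2.fitLine(X.astype(np.float32),cv2.DIST_HUBER,0,.01,.01).ravel())
p2,X=wcloud(lambda p:p["z_map"]>0)
for n,s in(("fix",X[:,1]<-.05),("sec",X[:,1]>.05)):
    # x extents at prong top
    d=X[s&(X[:,2]>.282)&(X[:,2]<.305)&(X[:,0]>.54)&(X[:,0]<.66)]
    if len(d)>9: print(n,len(d),d.min(0),d.max(0),d.mean(0))
    np.save(n+".npy",d)
to((.596,-.0155,.36,-4))
E
```

```text
t 20.1 pos [ 0.4262 -0.0786  0.0031] yaw 6.83 tilt [-9.e-04  6.e-04 -1.e+00] F [-0.7  0.5  3.7] g 0.144 q6 1.27
(0.44, -0.03, 0.36, -4) -> [  19.2  -46.8 -356.9] rv [-0.03  0.05 10.83]
time_s: 20.9
eef_pos: [0.4269, -0.028, 0.3385]
eef_rot: [-3.139, 0.108, 0.002]
contact_force: [1.2, -0.9, -0.3]
grip_width: 0.141
14903 [ 0.41862348 -0.07550983  0.35072356] [0.44483478 0.0948679  0.42068635] ((431.54351806640625, 9.546745300292969), (170.62867736816406, 14.924482345581055), 86.03690338134766) [7.3314101e-02 9.9730861e-01 7.5387000e-04 4.3234989e-01 1.9854546e-02
 3.5729632e-01]
fix 1368 [ 0.567626   -0.14148404  0.28203896] [ 0.60749021 -0.10846253  0.29986764] [ 0.58723374 -0.12093516  0.29247886]
sec 2051 [0.5832996  0.07755901 0.28200434] [0.62368012 0.10982993 0.29880225] [0.60075693 0.0929584  0.29211247]
t 21.1 pos [ 0.4281 -0.0283  0.3374] yaw -3.97 tilt [ 7.e-04  5.e-04 -1.e+00] F [-0.6  0.1 -1.4] g 0.142 q6 1.57
(0.596, -0.0155, 0.36, -4) -> [166.6 -24.4 -22.5] rv [-0.03 -0.04  0.03]
```

View pics/w4.png

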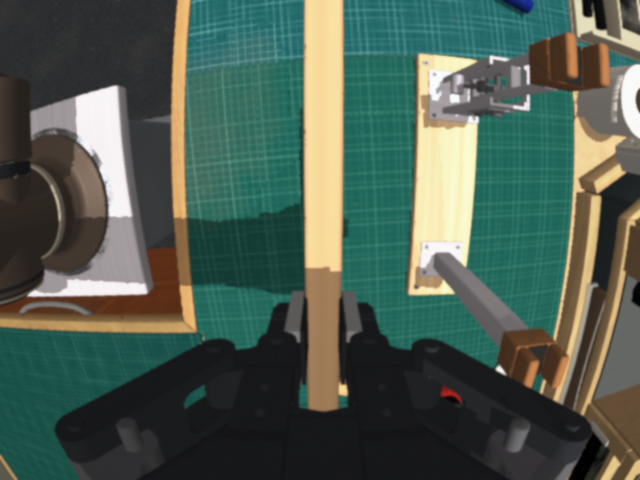

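Batten is held level (runs down column 323), and both forks are visible at (570,62) and (530,360). Fork centres come out at (0.6035, 0.0937) and (0.5876, -0.125), so the line angle is 85.85° and the batten's is 85.8°.

```bash
python3 -m inch '0.03 -0.005 0 0 0 0 0;0.07 -0.01 0 0 0 0 0;0.11 -0.016 0 0 0 0 0;0.14 -0.021 0 0 0 0 0;0.158 -0.024 0 0 0 0 0;0.166 -0.0245 0 0 0 0 0;0.166 -0.0245 0 0 0 0 0;0.166 -0.0245 0 0 0 0 0'
python3 - <<'E'
from h import *
to((.5954,-.0157,.30,-4))
p,X=wcloud(lambda p:p["z_map"]>0);save(p,"w5.png")
t=viewer.capture("top");C=cloud(t,t["z_map"]>0)
cv2.imwrite("pics/m5.png",np.hstack([cv2.resize(p["img"],(400,300)),cv2.resize(t["img"][170:270,230:400],(400,300))])[:,:,::-1])
for n,Y in(("wrist",X),("top",C)):
  for nm,(a,b) in(("fix",(-.145,-.105)),("sec",(.075,.115))):
    for lab,(l,h) in(("prong",(.28,.306)),("batt",(.335,.36))):
      d=Y[(Y[:,1]>a)&(Y[:,1]<b)&(Y[:,2]>l)&(Y[:,2]<h)&(Y[:,0]>.55)&(Y[:,0]<.65)]
      if len(d)>5: print(n,nm,lab,len(d),d.min(0).round(4),d.max(0).round(4),d.mean(0).round(4))
E
```

```text
time_s: 21.9
eef_pos: [0.5939, -0.0155, 0.3359]
eef_rot: [-3.139, 0.109, 0.005]
contact_force: [0.1, 0.4, -0.3]
grip_width: 0.145
t 21.9 pos [ 0.5939 -0.0155  0.3359] yaw -3.98 tilt [-3.e-03  7.e-04 -1.e+00] F [ 0.1  0.4 -0.3] g 0.145 q6 1.61
(0.5954, -0.0157, 0.3, -4) -> [ 1.7  0.1 35.9] rv [-0.03  0.18  0.02]
wrist fix prong 161 [ 0.5716 -0.114   0.2801] [ 0.6037 -0.1072  0.2909] [ 0.5861 -0.1104  0.2853]
wrist sec prong 2017 [0.5848 0.0778 0.28  ] [0.6239 0.1099 0.2989] [0.6058 0.0926 0.2954]
wrist sec batt 3279 [0.5939 0.075  0.3435] [0.6102 0.1075 0.3492] [0.602  0.0905 0.3467]
top fix prong 108 [ 0.5686 -0.1393  0.2801] [ 0.5952 -0.1102  0.3028] [ 0.5755 -0.1246  0.2929]
top fix batt 176 [ 0.5792 -0.145   0.3357] [ 0.5951 -0.1066  0.3539] [ 0.5862 -0.1255  0.3466]
top sec batt 73 [0.5964 0.0982 0.3361] [0.6112 0.1144 0.3523] [0.6025 0.1062 0.3463]
```

View pics/m5.png

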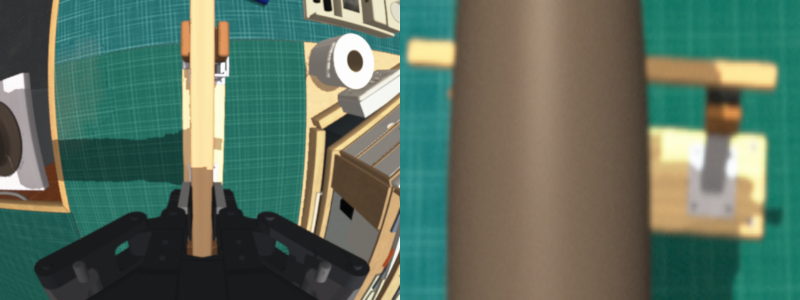

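The wrist image shows the batten centred over the ladder fork (205,45). The numbers ask for +1.7 mm in x. Lowering into the slots.

```bash
python3 -m inch '0.0017 0 0 0 0.2 0 0;0.0017 0 0.004 0 0.2 0 0;0.0017 0 0.01 0 0.2 0 0;0.0017 0 0.018 0 0.2 0 0;0.0017 0 0.026 0 0.2 0 0;0.0017 0 0.034 0 0.2 0 0;0.0017 0 0.040 0 0.2 0 0;0.0017 0 0.044 0 0.2 0 0'
python3 -c "
from h import *
viewer.capture('side');to((.5954,-.0157,.2805,-4))"
```

```text
time_s: 22.8
eef_pos: [0.5961, -0.0155, 0.2915]
eef_rot: [-3.139, 0.109, -0.002]
contact_force: [0.7, -0.3, -0.3]
grip_width: 0.141
t 22.85 pos [ 0.5961 -0.0155  0.2911] yaw -3.97 tilt [ 5.e-04  5.e-04 -1.e+00] F [ 0.8 -1.  -1.1] g 0.139 q6 1.61
(0.5954, -0.0157, 0.2805, -4) -> [-0.7  0.3 10.6] rv [-0.03 -0.03  0.03]
```

No contact with the batten inside the slots. Lowering the rest slowly.

```bash
python3 -m inch '0 0 0.002 0 0 0 0;0 0 0.004 0 0 0 0;0 0 0.006 0 0 0 0;0 0 0.0075 0 0 0 0;0 0 0.0085 0 0 0 0;0 0 0.009 0 0 0 0;0 0 0.009 0 0 0 0;0 0 0.009 0 0 0 0'
python3 -c "
from h import *
viewer.capture('side');to()"
```

```text
time_s: 23.65
eef_pos: [0.5964, -0.0155, 0.2835]
eef_rot: [-3.139, 0.109, -0.003]
contact_force: [-0.5, 0.6, -1.0]
grip_width: 0.139
t 23.7 pos [ 0.5964 -0.0155  0.2835] yaw -3.97 tilt [ 2.1e-03  4.0e-04 -1.0e+00] F [ 0.1 -0.4 -0.2] g 0.137 q6 1.61
```

```bash
python3 -m inch '0 0 0.0003 0 0 0 0;0 0 0.0006 0 0 0 0;0 0 0.0009 0 0 0 0;0 0 0.001 0 0 0 0;0 0 0.001 0 0 0 0;0 0 0.001 0 0 0 0;0 0 0.001 0 0 0 0;0 0 0.001 0 0 0 0'
python3 -c "
from h import *
viewer.capture('side');to()"
```

```text
time_s: 24.5
eef_pos: [0.5964, -0.0155, 0.2824]
eef_rot: [-3.139, 0.109, -0.003]
contact_force: [-0.3, -0.3, 0.1]
grip_width: 0.142
t 24.55 pos [ 0.5964 -0.0154  0.2824] yaw -3.97 tilt [ 2.1e-03  4.0e-04 -1.0e+00] F [ 0.  -0.8 -1.1] g 0.143 q6 1.61
```

```bash
python3 -m inch '0 0 0.0004 0 0 0 0;0 0 0.0008 0 0 0 0;0 0 0.0012 0 0 0 0;0 0 0.0015 0 0 0 0;0 0 0.0015 0 0 0 0;0 0 0.0015 0 0 0 0;0 0 0.0015 0 0 0 0;0 0 0.0015 0 0 0 0'
python3 -c "
from h import *
viewer.capture('side');to()"
```

```text
time_s: 25.35
eef_pos: [0.5964, -0.0155, 0.2809]
eef_rot: [-3.139, 0.109, -0.003]
contact_force: [0.7, -1.1, -0.9]
grip_width: 0.137
t 25.4 pos [ 0.5964 -0.0155  0.2809] yaw -3.97 tilt [ 2.e-03  4.e-04 -1.e+00] F [ 0.2 -0.1  0. ] g 0.147 q6 1.61
```

```bash
python3 -m inch '0 0 0.0004 0 0 0 0;0 0 0.0008 0 0 0 0;0 0 0.0012 0 0 0 0;0 0 0.0015 0 0 0 0;0 0 0.0015 0 0 0 0;0 0 0.0015 0 0 0 0;0 0 0.0015 0 0 0 0;0 0 0.0015 0 0 0 0'
python3 -c "
from h import *
viewer.capture('side');to()"
```

```text
time_s: 26.2
eef_pos: [0.5964, -0.0154, 0.2795]
eef_rot: [-3.139, 0.109, -0.003]
contact_force: [0.1, 0.2, 0.5]
grip_width: 0.143
t 26.25 pos [ 0.5964 -0.0154  0.2794] yaw -3.97 tilt [ 2.1e-03  4.0e-04 -1.0e+00] F [0.1 0.3 0.8] g 0.14 q6 1.61
```

```bash
python3 -m inch '0 0 0.0003 0 0 0 0;0 0 0.0006 0 0 0 0;0 0 0.0008 0 0 0 0;0 0 0.0008 0 0 0 0;0 0 0.0008 0 0 0 0;0 0 0.0008 0 0 0 0;0 0 0.0008 0 0 0 0;0 0 0.0008 0 0 0 0'
python3 -c "
from h import *
viewer.capture('side');to()"
```

```text
time_s: 27.05
eef_pos: [0.5964, -0.0154, 0.2794]
eef_rot: [-3.139, 0.109, -0.005]
contact_force: [-1.0, 0.3, 4.3]
grip_width: 0.143
t 27.1 pos [ 0.5964 -0.0154  0.2793] yaw -3.97 tilt [ 3.1e-03  5.0e-04 -1.0e+00] F [-1.7  0.8  5.3] g 0.14 q6 1.61
```

The batten is on the fork floors. Easing the pressure, opening, and backing off.

```bash
python3 -m inch '0 0 -0.0006 0 0 0 0;0 0 -0.0006 0 0 0 0.2;0 0 -0.0006 0 0 0 0.5;0 0 -0.0006 0 0 0 1;0 0 -0.0006 0 0 0 1;0 0 -0.0006 0 0 0 1;0 0 -0.015 0 0 0 1;0 0 -0.04 0 0 0 1'
python3 -m inch '0 0 -0.03 0 0 0 1;-0.04 0 -0.05 0 0 0 1;-0.09 0 -0.05 0 0 0 1;-0.14 0 -0.05 0 0 0 1;-0.19 0 -0.05 0 0 0 1;-0.24 0 -0.05 0 0 0 1;-0.24 0 -0.05 0 0 0 1;-0.24 0 -0.05 0 0 0 1'
python3 - <<'E'
from h import *
np.set_printoptions(precision=4,suppress=True)
to();ims=[]
for n in("top","side"):
    p=viewer.capture(n);ims.append(p["img"])
    m=spotter.trace("batten",p)
    if m:
        C=cloud(p,m[0]["pixels"]);C=C[C[:,2]>.26];print(n,m[0]["conf"],C.min(0),C.max(0),"line",cv2.fitLine(C.astype(np.float32),cv2.DIST_HUBER,0,.01,.01).ravel(),cv2.minAreaRect(C[:,:2].astype(np.float32)*1000))
cv2.imwrite("pics/f.png",np.hstack([cv2.resize(ims[0][130:370,160:480],(400,300)),cv2.resize(ims[1][160:400,200:520],(400,300))])[:,:,::-1])
E
```

```text
time_s: 27.9
eef_pos: [0.5956, -0.0155, 0.3173]
eef_rot: [-3.139, 0.109, 0.002]
contact_force: [0.2, 0.6, 1.2]
grip_width: 1.009
time_s: 28.7
eef_pos: [0.3562, 0.0012, 0.3691]
eef_rot: [-3.139, 0.109, -0.008]
contact_force: [0.9, 0.1, 0.3]
grip_width: 1.0
t 28.7 pos [0.3562 0.0012 0.3691] yaw -3.96 tilt [ 0.0053  0.0004 -1.    ] F [0.9 0.1 0.3] g 1.0 q6 1.64
top 0.77 [ 0.5801 -0.1629  0.2748] [0.6141 0.1344 0.2967] line [ 0.0682  0.9976 -0.0091  0.5966 -0.0168  0.2895] ((598.0546875, -14.309921264648438), (297.9636535644531, 15.891721725463867), 86.02093505859375)
```

View pics/f.png

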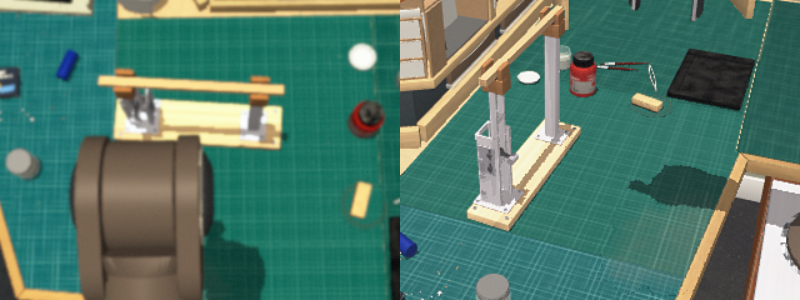

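The batten lies in both forks, from (100,80) to (283,90) in the top view. Its centre is at y ≈ -0.014 against -0.0157 for the rest. It is level, and the bystanders are in place.

```bash
python3 -c "
from station import ctrl
print(ctrl.hand_in())"
```

```text
the job is handed in; nothing more can be done
None
```

The section now hangs on the top rung, the spar blank lies across both forks, and I handed the job in at about 29 s. No verdict was reported.

- **Section:** I raised it in small steps until it just touched the buffers, with about 4 N extra force at a lift of about 89 mm. I then lowered it 18.4 mm until the wrist load fell to zero and the rung carried it. After release the fork floor stayed at about 276 mm above the bench.
- **Spar blank:** I gripped it at mid-length, lowered it into both slots until it pressed with about 5 N, eased off and let go. The top camera shows it within about 2 mm of centre between the posts. It measured about 0.5° from level, which is within camera error.
- **Other objects:** in the last pictures the parts jar, pot and sanding block look unmoved. The rinse jar was only partly in view and I did not measure any of them again.

**Problems and gaps:**
- My first approach ran joint 6 to its range limit with no contact, so I turned the gripper 85° and gripped the block across x instead.
- During the lift there was an unexplained sideways force of 3–5 N on the gripper.
- In the final check the spotter found the spar blank only in the top view. The side view I judged by eye.

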